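Release the latched key on the turntable test box

ROBOT

A 6-joint arm with a two-finger parallel gripper is mounted at the origin on the work surface. World frame = base frame: x ahead of the robot, y to its left, z up, the work surface at z = 0. Lengths are in m, angles in degrees, forces in N, time in s.
With the tool pointing down it reaches from about 0.375 to 0.925 m from the base axis. Payload 5.7 kg.
Tool frame: the origin (TCP) lies at the very end of the fingers, on their centre line; the grasp point (between the pads) lies 19 mm behind it (bot.grip_depth is the distance from the TCP to the grasp point, in m); z points along the fingers, y is the direction in which the jaws open and shut (so a half turn about z gives the same grasp; the last joint's range is limited). The gripper opens to 88 mm and grips with 3 to 60 N. Pads are 20 mm wide; open, the fingers measure 115 mm over their backs; the gripper's body (75 mm by 178 mm) begins 61 mm behind the grasp point.
Start: joints at [-70.25, 20.558, 86.54, -0, 72.909, -6.595], TCP at [0.266, -0.538, 0.223] pointing down, gripper open.
Joint ranges: [-170.27, 170.27], [-57.76, 135], [12.27, 136.19], [-55.21, 235.2], [11.17, 155.16], [-170.74, 170.74]. Speed limits (degrees/s): [136.94, 136.94, 180, 180, 180, 180].

INTERFACE

Orientations are given as [roll, pitch, yaw] about the fixed x, y, z axes, in that order (R = Rz(yaw) Ry(pitch) Rx(roll)).
In Python, from plant import bot, optics gives the robot as it stands.
- The arm moves only by the tool servo_tool, never from a script. Its argument "commands" is a list of rows, each a list of 2 entries, a list of its own where there are three numbers: the shift along the tool's x, y, z in units of 30 mm (1.0 is 30 mm), then the turn, a rotation vector about the tool's x, y, z in units of 6 degrees (1.0 is 6 degrees). A call has 1 to 12 rows; each row is the pose to reach, as a shift and turn from the pose commanded when the call began, along the tool's axes at that moment; what a row does not reach only later rows make up. A row lasts 1/12 s, in which the tool goes at most 41.7 mm and 7.16 degrees, less where a joint would pass 70% of its speed; a pose out of reach is approached as far as the arm can. A call with a gripper value outside its range is refused whole. "hand" is the opening, from 0 (shut) to 1 (fully open), set as the call begins (left out, the last holds). The fingers move at their own pace and stop on an object; "newtons" is the grip in N (left out, the last holds). Time passes only in rows, so rows that repeat a pose let the fingers close. It gives the time, the measured TCP pose, the force and the opening at its end, in the units of the state.
- bot.observe(): the state, without advancing time (a new reading comes with each control period).
- optics.get_image(name): name is "scene" or "side" or "wrist"; returns a dict with "image" (384x512x3 uint8, red, green, blue), "z_map" (384x512 float32, m along the optical axis (not along the pixel's ray), 0 where there is no reading), "fov_y" (degrees; the focal length in pixels is half the picture's height over the tangent of half this angle, whatever the lens; pixels are square), "cx", "cy" (the principal point, pixels), "dist_coeffs" ([k1, k2, p1, p2, k3] as OpenCV has them; the pictures are not rectified), "R" (3x3) and "t" (3): a world point X has camera coordinates R X + t; the wrist camera has in their place "hand_eye" (4x4, takes a point from camera to tool coordinates, whose origin is the TCP and whose axes are the flange's). Camera axes: x right, y down, z forward; pixel columns grow to the right and rows downward; lengths in m; the calibration is good to about 2 mm. A picture is of the moment at which its call begins: read the wrist's pose just before it.
- bot.close_job(): hands the job in, once; it reports no verdict.
The state is a dict: "time": time; "qpos": joint angles; "joint_velocities": joint speeds; "effort": joint torques, N m; "ee_pos": TCP position; "tcp_rot": TCP orientation; "ft_force": force on the tool from outside, world axes, zero at the start; "moment": the same for the moment, N m; "gripper_width": opening from 0.0 (shut) to 1.0 (fully open).
Only numpy, scipy, OpenCV 4.12 (cv2) and the standard library are available. Lean on these libraries where they do the work, as an engineer would, in place of code of your own. Each camera call takes 0.05 s, during which the arm holds its last target. There are 200 camera calls.

TASK

One of the four identical keys on the grey turntable test box is latched down, too slightly to be sure of by eye. Tap the keys lightly with closed fingertips to find the one that does not give, then press that key fully home and let go so that it springs back up. Do not push any of the other keys in so far that it switches, and leave the bottle, the screwdriver and the blue tray where they are.

Things in the scene. Friction and masses are not known exactly. Their poses are not given: they have to be found in the camera images.
- panel: the test box: grey steel bench instrument, fixed to the bench, 190 (x) x 250 (y) x 55 mm high, dark top plate level at 55 mm above the bench. Origin at the centre of its underside; x points from the key side to the side with the two cream meters, z up. The row of four keys lies along its y, 35 mm to the -x side of its centre. The meters stand 6 mm above the top plate.
- slot_1 (a point): centre of key slot 1 of 4, counted from the panel's +y end (panel y = 69 mm), at the height of the top face of a free key at rest: 79 mm above the bench, 24 mm above the top plate. Fixed to the panel, same axes; it does not move with the key. The key in it is a cream cap 44 (x) x 28 (y) x 14 mm, moving straight down; next slot 46 mm away, 18 mm gap between caps.
- slot_2 (a point): centre of key slot 2 of 4, counted from the panel's +y end (panel y = 23 mm), at the height of the top face of a free key at rest: 79 mm above the bench, 24 mm above the top plate. Fixed to the panel, same axes; it does not move with the key. The key in it is a cream cap 44 (x) x 28 (y) x 14 mm, moving straight down; next slot 46 mm away, 18 mm gap between caps.
- slot_3 (a point): centre of key slot 3 of 4, counted from the panel's +y end (panel y = -23 mm), at the height of the top face of a free key at rest: 79 mm above the bench, 24 mm above the top plate. Fixed to the panel, same axes; it does not move with the key. The key in it is a cream cap 44 (x) x 28 (y) x 14 mm, moving straight down; next slot 46 mm away, 18 mm gap between caps.
- slot_4 (a point): centre of key slot 4 of 4, counted from the panel's +y end (panel y = -69 mm), at the height of the top face of a free key at rest: 79 mm above the bench, 24 mm above the top plate. Fixed to the panel, same axes; it does not move with the key. The key in it is a cream cap 44 (x) x 28 (y) x 14 mm, moving straight down; next slot 46 mm away, 18 mm gap between caps.
- latched_key (a joint): travel of the latched key, in m: 0 up at rest, 0.012 pushed fully home. Starts latched at about 0.003 (3 mm lower than the others); which slot it sits in is not told. Under a quick push of up to 5 N it gives about 1 mm at most; above 6 to 7 N it goes on down, the push needed growing to about 11 N fully home. Pressed to about 10 mm its catch lets go for good, and when let go it springs up to 0. A press that stops short leaves it latched.
- plain_key_1 (a joint): travel of a free key, in m: 0 up at rest, 0.012 pushed fully home. It is one of the three free (not latched) keys; the number does not say in which slot it sits (the keys are shuffled), so this value alone does not locate it. Spring: starts to move at 0.8 N, then 0.5 N per mm (2.8 N at 4 mm, 4.8 N at 8 mm, 6.8 N fully home). It would switch when pushed in deeper than 9 mm.
- plain_key_2 (a joint): travel of a free key, in m: 0 up at rest, 0.012 pushed fully home. It is one of the three free (not latched) keys; the number does not say in which slot it sits (the keys are shuffled), so this value alone does not locate it. Spring: starts to move at 0.8 N, then 0.5 N per mm (2.8 N at 4 mm, 4.8 N at 8 mm, 6.8 N fully home). It would switch when pushed in deeper than 9 mm.
- plain_key_3 (a joint): travel of a free key, in m: 0 up at rest, 0.012 pushed fully home. It is one of the three free (not latched) keys; the number does not say in which slot it sits (the keys are shuffled), so this value alone does not locate it. Spring: starts to move at 0.8 N, then 0.5 N per mm (2.8 N at 4 mm, 4.8 N at 8 mm, 6.8 N fully home). It would switch when pushed in deeper than 9 mm.
- bottle: small white bottle with red cap, loose, 38 mm across, 100 mm high, beside the +y end of the box; origin at the centre of its underside. Bystander.
- driver: orange screwdriver, loose, 170 mm long, lying beside the -y end of the box; x along it towards the tip. Bystander.
- parts_tray: blue open tray, loose, 90 x 70 x 28 mm, behind the box (+x side); origin at the centre of its underside. Bystander.

How it is judged:
By the outcome, as a careful person would: the job done as asked, in the order asked, and still so for the second after the job is handed in, with the robot touching nothing.
It also fails if it takes over 51 s, if anything falls off the work surface, if the arm or the gripper's body presses on something with over 40 N, if the wrist force passes 120 N, or if a joint passes its speed limit or range.

## Working session

There is one attempt and no reset: what is moved stays moved. The work goes in short steps, Python scripts to look and compute and a tool call to move; the robot and the scene stay as the last step left them, time stands still between calls to the robot, and variables do not carry over. Pictures are saved under pics/ and viewed, and the job is handed in when it is done.

Besides the shell and the picture viewer there is one more tool, called by a JSON object that holds its "name" and its "arguments". servo_tool: Moves the arm, as the interface text tells. Its arguments: {"type":"object","properties":{"commands":{"type":"array"},"hand":{"type":"number"},"newtons":{"type":"number"}},"required":["commands"]}

```bash
mkdir -p pics
cat > h.py <<'E'
import numpy as np, cv2
from plant import bot, optics
def K(d):
    f=d["image"].shape[0]/2/np.tan(np.radians(d["fov_y"])/2)
    return np.array([[f,0,d["cx"]],[0,f,d["cy"]],[0,0,1.]])
def rt(d,obs=None):
    if "R" in d: return np.array(d["R"]),np.array(d["t"])
    from scipy.spatial.transform import Rotation as Ro
    T=np.eye(4);T[:3,:3]=Ro.from_euler("xyz",obs["tcp_rot"],degrees=True).as_matrix();T[:3,3]=obs["ee_pos"]
    M=np.linalg.inv(T@np.array(d["hand_eye"])); return M[:3,:3],M[:3,3]
def onplane(d,px,z,obs=None):
    R,t=rt(d,obs); p=cv2.undistortPoints(np.array(px,float).reshape(-1,1,2),K(d),np.array(d["dist_coeffs"])).reshape(-1,2)
    r=np.c_[p,np.ones(len(p))]@R; c=-R.T@t
    return c+r*((z-c[2])/r[:,2])[:,None]
def save(d,n): cv2.imwrite(f"pics/{n}.png",cv2.cvtColor(d["image"],cv2.COLOR_RGB2BGR))
E
python3 - <<'E'
from h import *
o=bot.observe(); print(o)
for n in("scene","side","wrist"):
    d=optics.get_image(n); save(d,n+"0"); np.save(f"pics/{n}0.npy",d,allow_pickle=True)
    print(n,d["fov_y"],d["dist_coeffs"])
E
```

```text
{'time': 0.0, 'qpos': array([-7.02497202e+01,  2.05966820e+01,  8.65981816e+01, -9.32545879e-04,
        7.29084215e+01, -6.59415462e+00]), 'joint_velocities': array([-0.00036841,  0.10108392,  0.07501557, -0.00125539, -0.03311597,
        0.05373518]), 'effort': array([ 1.57752588e-04, -5.15369761e+01, -2.70720828e+01,  6.74236380e-02,
        3.49696598e-02, -1.46306502e-04]), 'ee_pos': array([ 0.26601982, -0.53703913,  0.22182797]), 'tcp_rot': array([-1.79897296e+02, -1.09758452e-02,  2.63446995e+01]), 'ft_force': array([ 0.26582062, -0.0572747 ,  0.0234916 ]), 'moment': array([-0.01868064,  0.01158539,  0.00028303]), 'gripper_width': 0.9980801320164248}
scene 47.55825794249463 [-0.07550087  0.          0.          0.          0.        ]
side 42.81441283577857 [-0.21301004  0.          0.          0.          0.        ]
wrist 64.40587849677135 [-0.03297425  0.          0.          0.          0.        ]
```

View pics/scene0.png

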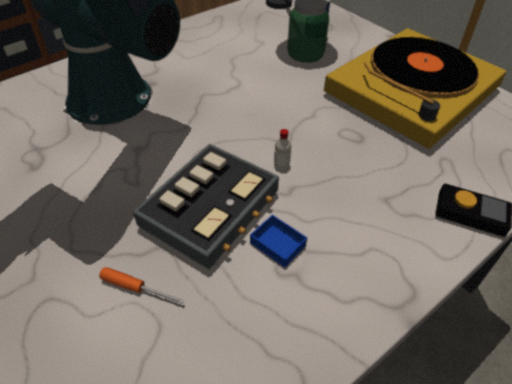

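View pics/side0.png

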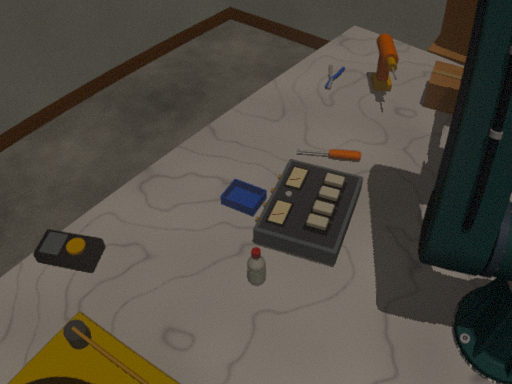

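The scene view shows the box at about (208,205), with keys from (172,201) to (215,161). In the side view the keys run from (334,180) to (317,222). The bottle, screwdriver and tray are all clear of the key row.

Run:
```python
from h import *
for n,(x0,y0,x1,y1) in {"scene":(130,140,285,268),"side":(250,155,365,262)}.items():
    d=np.load(f"pics/{n}0.npy",allow_pickle=True).item()
    im=d["image"][y0:y1,x0:x1]
    big=cv2.resize(im,None,fx=5,fy=5,interpolation=cv2.INTER_CUBIC); cv2.imwrite(f"pics/{n}0c.png",big[:600,:,::-1])
    m=np.zeros(d["image"].shape[:2],np.uint8); s=d["image"].astype(int)
    m[y0:y1,x0:x1]=((s[...,0]>135)&(s[...,0]-s[...,2]>15))[y0:y1,x0:x1]
    N,L,S,C=cv2.connectedComponentsWithStats(m)
    for i in range(1,N):
        if S[i,4]>25: print(n,S[i],C[i].round(1),onplane(d,[C[i]],.077)[0].round(4), np.median(d["z_map"][L==i]))
```

```text
scene [ 151  140  134   81 2287] [231.8 160.7] [0.4842 0.0749 0.077 ] 1.0512515
scene [204 153  21  13 161] [214.2 158.8] [0.4563 0.0488 0.077 ] 0.92445916
scene [191 166  21  14 173] [200.8 172.4] [0.4734 0.0032 0.077 ] 0.90012383
scene [232 173  30  24 375] [246.3 184.5] [0.5586 0.0565 0.077 ] 0.90064794
scene [176 177  22  16 190] [186.4 184.6] [ 0.485  -0.0393  0.077 ] 0.8725586
scene [160 191  23  16 206] [171.3 198.6] [ 0.4992 -0.0832  0.077 ] 0.84717286
scene [195 208  33  29 471] [210.7 221.9] [ 0.5947 -0.0551  0.077 ] 0.8326342
scene [258 213  12  12  40] [263.5 217.4] [0.6465 0.0296 0.077 ] 0.91969866
scene [ 130  220   61   48 1147] [149.1 253.2] [ 0.5866 -0.1815  0.077 ] 0.8494878
scene [221 234  59  34 825] [247.7 257.8] [ 0.7005 -0.0497  0.077 ] 0.8483635
```

View pics/wrist0.png

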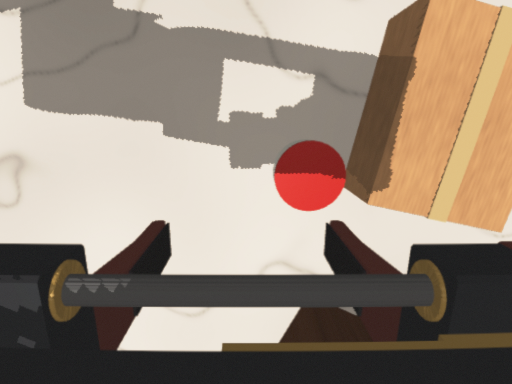

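```bash
cat >> h.py <<'E'
from scipy.spatial.transform import Rotation as Ro
def delta(p,yaw=None):
    o=bot.observe(); R=Ro.from_euler("xyz",o["tcp_rot"],degrees=True)
    print("t",round(o["time"],2),"tcp",o["ee_pos"].round(4),o["tcp_rot"].round(2),"F",o["ft_force"].round(2))
    print("shift units",(R.inv().apply(np.array(p)-o["ee_pos"])/.03).round(3))
    if yaw is not None: print("turn units",((R.inv()*Ro.from_euler("xyz",[180,0,yaw],degrees=True)).as_rotvec(degrees=True)/6).round(3))
E
python3 - <<'E'
from h import *
d=np.load("pics/wrist0.npy",allow_pickle=True).item(); o=bot.observe()
R,t=rt(d,o)
for px in[(310,175),(470,60),(390,130),(60,50)]:
    z=d["z_map"][px[1],px[0]]; p=cv2.undistortPoints(np.array([[px]],float),K(d),np.array(d["dist_coeffs"]))[0,0]
    print(px,(R.T@(np.r_[p,1]*z-t)).round(3))
print(np.array(d["hand_eye"]).round(3))
s4=np.array([.499,-.083]);s1=np.array([.4563,.0488])
print("yaw",np.degrees(np.arctan2(-(s1-s4)[0],(s1-s4)[1])))
delta([.478,-.0175,.2],18)
E
```

```text
(310, 175) [ 0.303 -0.6    0.041]
(470, 60) [ 0.465 -0.667  0.09 ]
(390, 130) [ 0.378 -0.635  0.09 ]
(60, 50) [ 0.301 -0.274 -0.001]
[[-0.001 -0.97  -0.242  0.066]
 [ 1.    -0.001  0.001  0.001]
 [-0.001 -0.242  0.97  -0.162]
 [ 0.     0.     0.     1.   ]]
yaw 17.951065362361277
t 0.15 tcp [ 0.2661 -0.5372  0.222 ] [-1.7992e+02 -1.0000e-02  2.6340e+01] F [-0.45  0.6  -0.14]
shift units [ 14.017 -12.388   0.754]
turn units [-1.400e-02 -1.000e-03  1.391e+00]
```

View pics/scene0c.png

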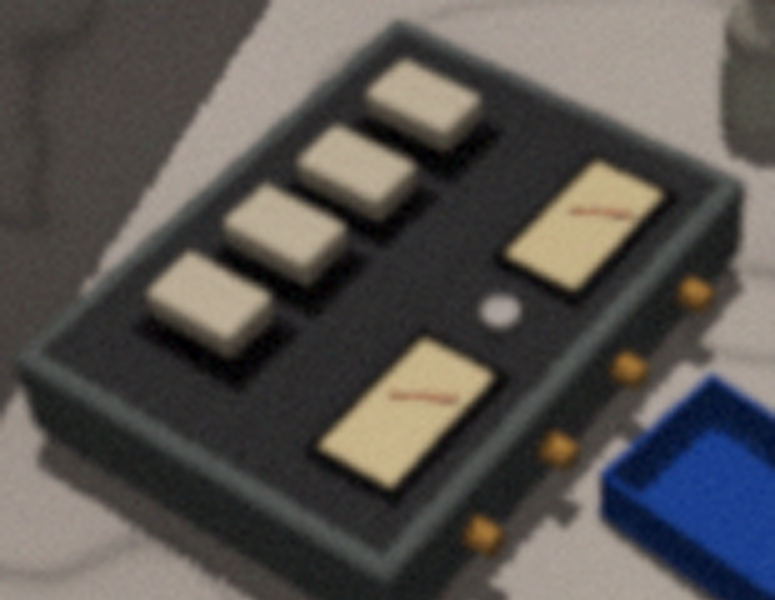

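The panel yaw is about 18°. Next I move over the row with the fingers shut.

{"name": "servo_tool", "arguments": {"commands": [[[0.5,-0.45,0],[0,0,0.1]],[[1.4,-1.25,0],[0,0,0.2]],[[2.3,-2.05,0],[0,0,0.4]],[[3.2,-2.85,0.1],[0,0,0.5]],[[4.1,-3.65,0.2],[0,0,0.6]],[[5.0,-4.45,0.2],[0,0,0.8]],[[5.9,-5.25,0.3],[0,0,0.9]],[[6.8,-6.05,0.4],[0,0,1.0]],[[7.7,-6.85,0.4],[0,0,1.1]],[[8.6,-7.6,0.5],[0,0,1.2]],[[9.5,-8.4,0.6],[0,0,1.3]],[[10.4,-9.2,0.6],[0,0,1.39]]], "hand": 0, "newtons": 30}}

```text
time: 1.15
ee_pos: [0.4232, -0.15, 0.2042]
tcp_rot: [-180.0, 0.0, 18.0]
ft_force: [0.7, 0.7, 0.1]
gripper_width: 0.131
```

```bash
python3 -c "
from h import *
delta([.478,-.0175,.2],18)"
```

```text
t 1.15 tcp [ 0.4232 -0.15    0.2042] [-1.7996e+02  3.0000e-02  1.7960e+01] F [0.74 0.73 0.05]
shift units [ 3.099 -3.639  0.141]
turn units [-0.007  0.005 -0.007]
```

{"name": "servo_tool", "arguments": {"commands": [[[0.3,-0.9,0],[0,0,0]],[[0.6,-1.8,0],[0,0,0]],[[0.9,-2.7,0],[0,0,0]],[[1.1,-3.4,0],[0,0,0]],[[1.1,-3.64,0],[0,0,0]],[[1.1,-3.64,0],[0,0,0]],[[1.1,-3.64,0],[0,0,0]]]}}

```text
time: 1.73
ee_pos: [0.421, -0.0382, 0.2047]
tcp_rot: [180.0, 0.0, 18.1]
ft_force: [-0.2, -0.7, -0.5]
gripper_width: 0.002
```

Run:
```python
from h import *
o=bot.observe(); d=optics.get_image("wrist"); save(d,"wrist1"); np.save("pics/wrist1.npy",d,allow_pickle=True)
print(o["time"],o["ee_pos"],o["tcp_rot"],o["ft_force"],o["gripper_width"])
R,t=rt(d,o)
for p in [[.456,.049],[.4734,.0032],[.485,-.039],[.499,-.083]]:
    print(cv2.projectPoints(np.array([[*p,.079]]),cv2.Rodrigues(R)[0],t,K(d),np.array(d["dist_coeffs"]))[0].ravel().round(1))
```

```text
1.7333 [ 0.42098148 -0.03817247  0.20467287] [1.79968968e+02 8.24861706e-03 1.80762264e+01] [-0.22640413 -0.66512245 -0.50454938] 0.0022560819138385106
[167.8 126.4]
[220.8 123.6]
[268.3 125.8]
[318.3 126.3]
```

View pics/wrist1.png

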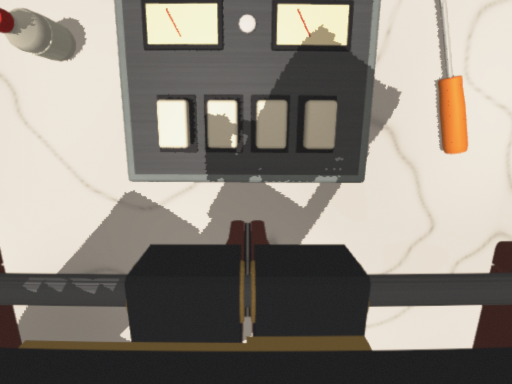

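The wrist view shows the four keys at about (173,124), (222,124), (271,124) and (320,125). The fingers are closed, and the bottle is at top left, clear of the row.

Run:
```python
from h import *
d=np.load("pics/wrist1.npy",allow_pickle=True).item(); o=bot.observe()
P=onplane(d,[[173,124],[222,124],[271,124],[320,125]],.079,o); print(P.round(4))
for u in (173,222,271,320): 
    z=d["z_map"][108:140,u-10:u+10]; print(z.mean().round(5),end=" ")
c=P.mean(0);print(c); u=np.polyfit([69,23,-23,-69],P[:,:2],1)[0]; print("yaw",np.degrees(np.arctan2(-u[0],u[1])),np.hypot(*u))
y=np.array([-np.sin(np.radians(18)),np.cos(np.radians(18))])
S=[c[:2]+y*v for v in(.069,.023,-.023,-.069)]; print(np.round(S,4))
delta([*S[3],.085],18)
```

```text
[[ 0.4599  0.0444  0.079 ]
 [ 0.4737  0.0014  0.079 ]
 [ 0.4877 -0.0414  0.079 ]
 [ 0.5009 -0.0847  0.079 ]]
0.2787 0.28057 0.27871 0.27876 [ 0.48054698 -0.02007606  0.079     ]
yaw 17.6285033310836 0.0009815878815382924
[[ 0.4592  0.0455]
 [ 0.4734  0.0018]
 [ 0.4877 -0.042 ]
 [ 0.5019 -0.0857]]
t 1.78 tcp [ 0.4212 -0.0387  0.2047] [ 1.7996e+02 -1.0000e-02  1.8010e+01] F [ 0.38 -0.06  0.33]
shift units [2.071 2.319 3.993]
turn units [ 0.006 -0.001  0.001]
```

{"name": "servo_tool", "arguments": {"commands": [[[0.7,0.8,0.4],[0,0,0]],[[1.4,1.6,1.2],[0,0,0]],[[2.07,2.32,2.0],[0,0,0]],[[2.07,2.32,2.8],[0,0,0]],[[2.07,2.32,3.5],[0,0,0]],[[2.07,2.32,3.9],[0,0,0]],[[2.07,2.32,4.0],[0,0,0]],[[2.07,2.32,4.0],[0,0,0]],[[2.07,2.32,4.0],[0,0,0]],[[2.07,2.32,4.0],[0,0,0]]]}}

```text
time: 2.62
ee_pos: [0.5025, -0.0856, 0.0857]
tcp_rot: [179.9, -0.1, 18.0]
ft_force: [0.3, 1.1, 0.5]
gripper_width: 0.004
```

{"name": "servo_tool", "arguments": {"commands": [[[0,0,0.1],[0,0,0]],[[0,0,0.2],[0,0,0]],[[0,0,0.27],[0,0,0]],[[0,0,0.27],[0,0,0]],[[0,0,0.27],[0,0,0]]]}}

```text
time: 3.03
ee_pos: [0.5022, -0.085, 0.0769]
tcp_rot: [180.0, -0.1, 18.0]
ft_force: [0.6, -0.9, 1.3]
gripper_width: 0.004
```

{"name": "servo_tool", "arguments": {"commands": [[[0,0,0.1],[0,0,0]],[[0,0,0.1],[0,0,0]],[[0,0,0.1],[0,0,0]]]}}

```text
time: 3.28
ee_pos: [0.5022, -0.085, 0.0737]
tcp_rot: [180.0, -0.1, 18.0]
ft_force: [1.4, -2.0, 4.0]
gripper_width: 0.007
```

{"name": "servo_tool", "arguments": {"commands": [[[0,0,0.03],[0,0,0]],[[0,0,0.03],[0,0,0]]]}}

```text
time: 3.45
ee_pos: [0.5021, -0.085, 0.0728]
tcp_rot: [180.0, -0.1, 18.0]
ft_force: [2.1, -0.9, 4.0]
gripper_width: 0.006
```

```bash
cat >> h.py <<'E'
def avg(n=4):
    F=[];Z=[]
    for i in range(n):
        d=optics.get_image("wrist"); o=bot.observe(); F.append(o["ft_force"]);Z.append(o["ee_pos"])
    print(round(o["time"],2),"F",np.mean(F,0).round(2),"tcp",np.mean(Z,0).round(4)); return d
E
python3 - <<'E'
from h import *
save(avg(),"tap4")
E
```

```text
3.65 F [ 2.37 -1.17  4.76] tcp [ 0.5021 -0.085   0.0729]
```

View pics/tap4.png

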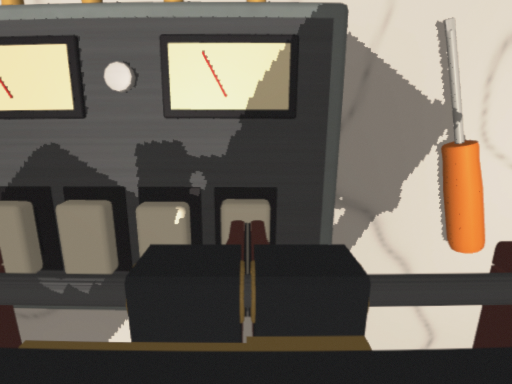

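In the picture the fingertips sit on key 4, at about (246,228). It gave 6 mm under about 4.5 N, so it is free. Slot 3 is next, to the same depth.

{"name": "servo_tool", "arguments": {"commands": [[[0,0,-0.3],[0,0,0]],[[0,0,-0.65],[0,0,0]],[[0,-0.5,-0.65],[0,0,0]],[[0,-1.2,-0.65],[0,0,0]],[[0,-1.53,-0.65],[0,0,0]],[[0,-1.53,-0.5],[0,0,0]],[[0,-1.53,-0.35],[0,0,0]],[[0,-1.53,-0.35],[0,0,0]],[[0,-1.53,-0.35],[0,0,0]],[[0,-1.53,-0.35],[0,0,0]]]}}

```text
time: 4.48
ee_pos: [0.4876, -0.0417, 0.0829]
tcp_rot: [-180.0, 0.0, 18.0]
ft_force: [0.2, 0.4, 0.0]
gripper_width: 0.007
```

```bash
python3 -c "
from h import *
avg()"
```

```text
4.68 F [-0.04  0.63  0.25] tcp [ 0.4876 -0.0416  0.0831]
```

{"name": "servo_tool", "arguments": {"commands": [[[0,0,0.1],[0,0,0]],[[0,0,0.18],[0,0,0]],[[0,0,0.18],[0,0,0]]]}}

```text
time: 4.93
ee_pos: [0.4877, -0.0414, 0.0775]
tcp_rot: [180.0, -0.0, 18.0]
ft_force: [0.4, -0.7, 1.7]
gripper_width: 0.01
```

```bash
python3 -c "
from h import *
avg()"
```

```text
5.13 F [ 0.7  -1.05  1.53] tcp [ 0.4877 -0.0414  0.0778]
```

{"name": "servo_tool", "arguments": {"commands": [[[0,0,0.1],[0,0,0]],[[0,0,0.14],[0,0,0]],[[0,0,0.14],[0,0,0]]]}}

```text
time: 5.38
ee_pos: [0.4877, -0.0413, 0.0735]
tcp_rot: [180.0, -0.0, 18.0]
ft_force: [0.6, -2.8, 4.0]
gripper_width: 0.005
```

```bash
python3 -c "
from h import *
avg()"
```

```text
5.58 F [ 1.   -1.36  3.26] tcp [ 0.4877 -0.0413  0.0737]
```

Key 3 gives, with a slope of about 0.45 N/mm. Slot 2 next, in small steps.

{"name": "servo_tool", "arguments": {"commands": [[[0,0,-0.3],[0,0,0]],[[0,0,-0.65],[0,0,0]],[[0,-0.5,-0.65],[0,0,0]],[[0,-1.2,-0.65],[0,0,0]],[[0,-1.53,-0.65],[0,0,0]],[[0,-1.53,-0.4],[0,0,0]],[[0,-1.53,-0.2],[0,0,0]],[[0,-1.53,-0.14],[0,0,0]],[[0,-1.53,-0.14],[0,0,0]],[[0,-1.53,-0.14],[0,0,0]]]}}

```text
time: 6.42
ee_pos: [0.4732, 0.002, 0.0773]
tcp_rot: [-180.0, 0.0, 18.0]
ft_force: [0.3, 0.4, -0.4]
gripper_width: 0.005
```

```bash
python3 -c "
from h import *
avg()"
```

```text
6.62 F [ 0.38 -0.29  0.34] tcp [0.4734 0.0021 0.0777]
```

{"name": "servo_tool", "arguments": {"commands": [[[0,0,0.05],[0,0,0]],[[0,0,0.08],[0,0,0]],[[0,0,0.08],[0,0,0]]]}}

```text
time: 6.87
ee_pos: [0.4736, 0.0023, 0.0757]
tcp_rot: [180.0, -0.0, 18.0]
ft_force: [-0.8, -0.6, 4.7]
gripper_width: 0.007
```

```bash
python3 -c "
from h import *
avg()"
```

```text
7.07 F [-0.72 -1.24  4.1 ] tcp [0.4736 0.0023 0.0757]
```

Slot 2 makes no contact at 77.7 mm and carries 4.1 N at 75.7 mm, so it looks latched. I check slot 1 to be complete.

{"name": "servo_tool", "arguments": {"commands": [[[0,0,-0.3],[0,0,0]],[[0,0,-0.55],[0,0,0]],[[0,-0.5,-0.55],[0,0,0]],[[0,-1.2,-0.55],[0,0,0]],[[0,-1.53,-0.55],[0,0,0]],[[0,-1.53,-0.3],[0,0,0]],[[0,-1.53,-0.1],[0,0,0]],[[0,-1.53,0.07],[0,0,0]],[[0,-1.53,0.07],[0,0,0]],[[0,-1.53,0.07],[0,0,0]]]}}

```text
time: 7.9
ee_pos: [0.4592, 0.046, 0.0729]
tcp_rot: [-180.0, 0.0, 17.9]
ft_force: [-0.5, 4.1, 3.4]
gripper_width: 0.007
```

```bash
python3 -c "
from h import *
avg()"
```

```text
8.1 F [-0.14  3.55  3.66] tcp [0.4592 0.046  0.0733]
```

Slot 1 is free, at 5.7 mm under 3.7 N. Slot 2 is the latched key, so I go back and press it.

{"name": "servo_tool", "arguments": {"commands": [[[0,0,-0.3],[0,0,0]],[[0,0,-0.62],[0,0,0]],[[0,0.5,-0.62],[0,0,0]],[[0,1.2,-0.62],[0,0,0]],[[0,1.53,-0.62],[0,0,0]],[[0,1.53,-0.4],[0,0,0]],[[0,1.53,-0.2],[0,0,0]],[[0,1.53,-0.15],[0,0,0]],[[0,1.53,-0.15],[0,0,0]],[[0,1.53,-0.15],[0,0,0]]]}}

```text
time: 8.93
ee_pos: [0.4723, 0.0032, 0.0773]
tcp_rot: [-179.9, 0.1, 18.0]
ft_force: [-0.5, 0.8, -0.2]
gripper_width: 0.009
```

{"name": "servo_tool", "arguments": {"commands": [[[0,0,0.07],[0,0,0]],[[0,0,0.14],[0,0,0]],[[0,0,0.21],[0,0,0]],[[0,0,0.28],[0,0,0]],[[0,0,0.33],[0,0,0]],[[0,0,0.33],[0,0,0]],[[0,0,0.33],[0,0,0]]]}}

```text
time: 9.52
ee_pos: [0.4729, 0.003, 0.0684]
tcp_rot: [-180.0, 0.0, 18.0]
ft_force: [-1.9, 1.1, 7.9]
gripper_width: 0.005
```

```bash
python3 -c "
from h import *
avg()"
```

```text
9.72 F [-1.92  0.71  8.  ] tcp [0.4729 0.003  0.0684]
```

{"name": "servo_tool", "arguments": {"commands": [[[0,0,0.04],[0,0,0]],[[0,0,0.08],[0,0,0]],[[0,0,0.1],[0,0,0]],[[0,0,0.1],[0,0,0]],[[0,0,0.1],[0,0,0]]]}}

```text
time: 10.13
ee_pos: [0.473, 0.003, 0.0669]
tcp_rot: [-180.0, -0.0, 18.0]
ft_force: [-7.4, 0.7, 28.9]
gripper_width: 0.003
```

```bash
python3 -c "
from h import *
avg()"
```

```text
10.33 F [-6.31  1.79 28.45] tcp [0.4731 0.003  0.0669]
```

The force rose to 28 N at 66.9 mm, which is the end stop, so the key is fully home. Now I release it and back off to look.

{"name": "servo_tool", "arguments": {"commands": [[[0,0,-0.15],[0,0,0]],[[0,0,-0.4],[0,0,0]],[[0,0,-0.8],[0,0,0]],[[-0.5,0,-1.6],[0,0,0]],[[-1.1,0.3,-2.5],[0,0,0]],[[-1.6,0.6,-3.5],[0,0,0]],[[-1.9,0.77,-4.5],[0,0,0]],[[-1.9,0.77,-4.6],[0,0,0]],[[-1.9,0.77,-4.6],[0,0,0]],[[-1.9,0.77,-4.6],[0,0,0]]]}}

```text
time: 11.17
ee_pos: [0.4261, -0.0368, 0.2026]
tcp_rot: [-180.0, -0.0, 18.0]
ft_force: [0.3, 0.4, -0.2]
gripper_width: 0.006
```

Run:
```python
from h import *
d=avg(); save(d,"wrist2"); save(optics.get_image("scene"),"scene2")
o=bot.observe(); R,t=rt(d,o)
for p in [[.4592,.0455],[.4734,.0018],[.4877,-.042],[.5019,-.0857]]:
    u,v=cv2.projectPoints(np.array([[*p,.079]]),cv2.Rodrigues(R)[0],t,K(d),np.array(d["dist_coeffs"]))[0].ravel().round().astype(int)
    print(u,v,d["z_map"][v-14:v+14,u-8:u+9].mean())
```

```text
11.37 F [-0.1   0.19 -0.27] tcp [ 0.4254 -0.0365  0.2016]
172 129 0.2767467
222 129 0.27614114
273 129 0.276621
323 129 0.27654868
```

View pics/wrist2.png

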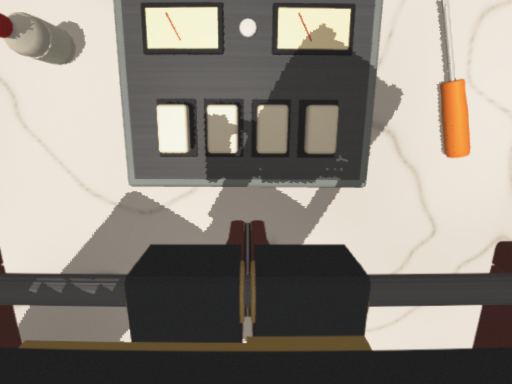

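View pics/scene2.png

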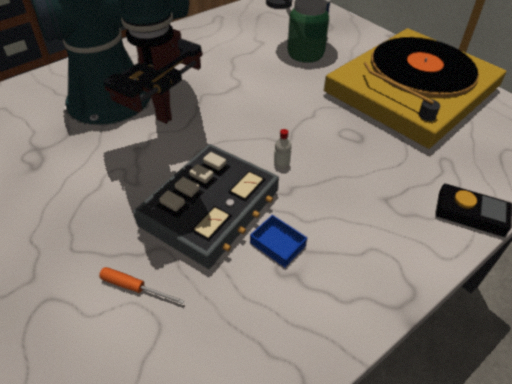

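All four keys at (172–323,129) now read the same height within 0.6 mm. In the scene view the bottle, screwdriver and tray are where they started, and the arm touches nothing.

```bash
python3 -c "
from plant import bot
print(bot.close_job())"
```

```text
the job is handed in; nothing more can be done
None
```

The latched key was in slot 2. I pressed it fully home and let go, and it sprang back up. I then handed the job in at about 11.4 s.

- **Finding it:** I tapped all four keys with closed fingertips. Keys 1, 3 and 4 gave 5–6 mm under about 3–5 N, well short of the 9 mm where they switch. Key 4 read about 1 N above its spring figure (4.8 N against 3.9 N), but it gave freely. Key 2 met the fingers about 3 mm lower and was stiff, at 4.1 N within a fraction of a millimetre.
- **Pressing it:** I pressed key 2 down to its end stop, with the tips at 66.9 mm and 28 N on the wrist, then let go.
- **Last checks:**
  - The four key tops agree in height to 0.6 mm; key 2 was about 2 mm lower before the press.
  - The wrist force is back to about zero and the arm is clear.
  - The bottle, screwdriver and tray look unmoved in the pictures, which I judged by eye rather than measured.
  - No check failed.

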